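Stand the fallen vend carton in its display tray

TASK

One of the small soap cartons is lying flat on the folding table. Stand it upright on its short end inside the grey display tray, in the free space in front of the cartons already standing there and facing the same way as they do (either end up, either face forward), and let go of it. Leave the two standing cartons standing where they are, do not knock over the bottle, the can or the cup, and do not shift the larger flat box.

Things in the scene. Friction and masses are not known exactly. Their poses are not given: they have to be found in the camera images.
- carton: the carton to stand up: a plain brown cardboard box with a white paper panel on each broad face, 104 x 62 x 28 mm, 65 to 120 g, at first lying on a broad face on the table. Origin at its centre; x along its 104 mm length, y along its 62 mm width, z through its 28 mm thickness. Both ends and both faces count the same.
- tray: grey metal display tray fixed to the table, 200 (x) x 110 mm (y) outside. Origin: centre of its underside, z up. Floor 4 mm thick; lips 14 mm high, 4 mm thick at front (-x) and sides; back wall (+x end) 80 mm high. Two cartons stand in its back half, broad faces square to its x; free space: its front part, from the lip (inside x = -96 mm) to the near carton (face at x = +16 mm), 102 mm wide
- stock_near: the standing carton nearest the free space, same carton and size, loose, at about x = +30 mm in the tray. Origin at the centre of its underside, z up along its 104 mm length, x through its 28 mm thickness, y along its 62 mm width.
- stock_far: the other standing carton, by the tray's back wall, same size and axes, loose, at about x = +66 mm in the tray.
- sheet_box: larger cardboard box lying flat between the work places, 165 (x) x 105 (y) x 42 mm high; origin at the centre of its underside. Bystander.
- detergent: white bottle with blue cap, 80 mm across, 215 mm tall, upright at the right; origin at the centre of its underside. Bystander.
- spray_can: can, 54 mm across, 160 mm tall, upright at the left; origin at the centre of its underside. Bystander.
- scoop_cup: small white plastic cup, 68 mm across, 55 mm tall, upright near the robot; origin at the centre of its underside. Bystander.
Things that resemble listed ones, but are neither listed nor needed, are in the scene too. Leave any green or turquoise look-alike of the stock_far alone.

How it is judged:
At the end, for the whole second after the job is handed in: Carton on a short end on the tray floor (within 0.12 rad of vertical), released, at rest; centre at tray x -86 to +8 mm, y within 26 mm, z 50 to 62 mm; broad faces square to tray x within 0.26 rad. Both stock cartons upright within 0.12 rad and moved under 20 mm ((angle between carton's own x axis and vertical below 0.12 rad or angle between carton's own x axis and vertical above 3.0216 rad) and x of carton in the frame of tray between -0.086 and 0.008 m and y of carton in the frame of tray between -0.026 and 0.026 m and z of carton in the frame of tray between 0.05 and 0.062 m and angle between the z axis of carton and the x axis of tray, either way round below 0.26 rad and linear speed of carton below 0.02 m/s and angular speed of carton below 0.1 rad/s and angle between each of stock_near, stock_far's own z axis and vertical below 0.12 rad and distance of each of stock_near, stock_far from where it was at the start of the episode below 0.02 m); the robot touches nothing.
It fails at once if a standing carton is knocked over (angle between any of stock_near, stock_far's own z axis and vertical above 0.6 rad).
It fails at once if the bottle, the can or the cup is knocked over (angle between any of detergent, spray_can, scoop_cup's own z axis and vertical above 0.6 rad).
It fails at once if the larger flat box is shifted by more than 30 mm (distance of sheet_box from where it was at the start of the episode above 0.03 m).
It also fails if it takes over 43 s, if anything falls off the work surface, if the arm or the gripper's body presses on something with over 40 N, if the wrist force passes 120 N, or if a joint passes its speed limit or range.

ROBOT

A 6-joint arm with a two-finger parallel gripper is mounted at the origin on the work surface. World frame = base frame: x ahead of the robot, y to its left, z up, the work surface at z = 0. Lengths are in m, angles in rad, forces in N, time in s.
With the tool pointing down it reaches from about 0.375 to 0.9 m from the base axis. Payload 3.1 kg.
Tool frame: the origin (TCP) lies between the finger pads; the fingertips stand 19 mm ahead of it and the grasp point (between the pads) is the TCP; z points along the fingers, y is the line along which they close (so a half turn about z gives the same grasp; the last joint's range is limited). The gripper opens to 87 mm and grips with 3 to 60 N. Pads are 19 mm wide; open, the fingers measure 117 mm over their backs; the gripper's body (75 mm by 190 mm) begins 51 mm behind the grasp point.
Start: joints at [-1.44, 0.527, 1.433, -0, 1.181, -0.178], TCP at [0.191, -0.595, 0.242] pointing down, gripper open.
Joint ranges: [-3.08, 3.08], [-0.75, 2.2], [0.22, 2.44], [-1.43, 4.57], [0, 2.65], [-2.85, 2.85]. Speed limits (rad/s): [2.79, 2.79, 3.14, 3.14, 3.14, 3.14].

INTERFACE

Orientations are given as a unit quaternion [x, y, z, w].
In Python, from rig import telemetry, viewer, hand_in gives the robot as it stands. The module is installed in compiled form; this text tells all that it offers.
- The arm moves only by the shell command python3 -m creep 'ROWS' [FORCE]. ROWS is JSON, a list of rows, each an object with "translation": the shift along the tool's x, y, z in mm, a list of three; "roll": the turn about the tool's z in degrees; "gripper": the finger opening in mm, from 0 to 87. In form: [{"translation": [tx, ty, tz], "roll": roll, "gripper": gripper}, ...]. A call has 1 to 5 rows; each row is the pose to reach, as a shift and turn from the pose commanded when the call began, along the tool's axes at that moment; what a row does not reach only later rows make up. A row lasts 1/12 s, in which the tool goes at most 41.7 mm and 7.16 degrees, less where a joint would pass 70% of its speed; a pose out of reach is approached as far as the arm can. A call with a gripper value outside its range is refused whole. The fingers move at their own pace and stop on an object; FORCE is the grip in N (left out, the last holds). Time passes only in rows, so rows that repeat a pose let the fingers close. It gives the time, the measured TCP pose, the force, the opening and the grip force at its end, in the units of the state.
- telemetry.get_obs(): the state, without advancing time (a new reading comes with each control period).
- viewer.camera(name): name is "scene" or "top" or "wrist"; returns the picture (400x640x3 uint8, blue, green, red); there is no depth.
- viewer.camera_info(name): a dict with "intrinsics" (3x3 intrinsics, pixels), "rvec" (rotation vector, rad) and "tvec" (3), from world to camera coordinates, as OpenCV has them; the wrist camera has in their place "hand_eye" (4x4, takes a point from camera to tool coordinates, whose origin is the TCP and whose axes are the flange's). Camera axes: x right, y down, z forward; pixel columns grow to the right and rows downward; lengths in m; the calibration is good to about 2 mm. A picture is of the moment at which its call begins: read the wrist's pose just before it. camera_info takes no time and is no camera call.
- hand_in(): hands the job in; it is judged then, once.
Trained networks look in the newest picture that a camera, given by its name, has taken for a name from the list of things; names that differ only in an ending like _2 or _b are one class to them, and where a whole thing is asked for, a point or a joint stands for the part that bears it (a point fixed in the world has none). Each returns a list of dicts, best first, with "p" (0 to 1); they miss things now and then, are a little off and sometimes report something else, mostly with a low value. They report only what shows in the picture. A call takes as long as a camera call. They do not tell look-alikes from the thing itself.
- viewer.recognise(camera, thing): "bbox" ([left, top, width, height] in pixels, round what is visible of it).
The state is a dict: "time": time; "q": joint angles; "joint_velocities": joint speeds; "joint_torque": joint torques, N m; "position": TCP position; "tool_rot": TCP orientation; "ft_force": force on the tool from outside, world axes, zero at the start; "moment": the same for the moment, N m; "grip_width": finger opening in m; "grip_force": force on a finger pad.
Only numpy, scipy, OpenCV 4.12 (cv2) and the standard library are available. Lean on these libraries where they do the work, as an engineer would, in place of code of your own. Each camera call takes 0.05 s, during which the arm holds its last target. There are 200 camera calls.

## Working session

There is one attempt and no reset: what is moved stays moved. The work goes in short steps, Python scripts to look and compute and a shell command to move; the robot and the scene stay as the last step left them, time stands still between calls to the robot, and variables do not carry over. Pictures are saved under pics/ and viewed, at most 13 in all, crops included, and the job is handed in when it is done.

```bash
mkdir -p pics; python3 - <<'E'
from rig import telemetry, viewer
import cv2, numpy as np
o=telemetry.get_obs()
print({k:np.round(o[k],3).tolist() for k in ['time','q','position','tool_rot','grip_width']})
ims=[]
for c in ['scene','top']:
    im=viewer.camera(c); cv2.imwrite(f'pics/{c}0.png',im); ims.append(im)
    i=viewer.camera_info(c); print(c,{k:np.round(v,4).tolist() for k,v in i.items()})
    for t in ['carton','tray','stock_near','sheet_box','detergent','spray_can','scoop_cup']:
        print(c,t,[(np.round(d['bbox']).tolist(),round(d['p'],2)) for d in viewer.recognise(c,t)])
print(viewer.camera_info('wrist'))
E
```

```text
{'time': 0.0, 'q': [-1.439, 0.528, 1.434, 0.0, 1.181, -0.178], 'position': [0.19, -0.595, 0.241], 'tool_rot': [0.988, 0.154, 0.0, -0.001], 'grip_width': 0.087}
scene {'intrinsics': [[368.0328, 0.0, 320.7255], [0.0, 368.0328, 200.8357], [0.0, 0.0, 1.0]], 'rvec': [1.9241, 1.8546, -0.5357], 'tvec': [-0.0241, -0.4586, 1.4959]}
scene carton [([229.0, 206.0, 40.0, 32.0], 0.92)]
scene tray [([377.0, 189.0, 60.0, 64.0], 0.94)]
scene stock_near [([396.0, 206.0, 26.0, 23.0], 0.83)]
scene sheet_box [([305.0, 184.0, 35.0, 52.0], 0.68), ([439.0, 196.0, 37.0, 40.0], 0.39)]
scene detergent [([162.0, 195.0, 43.0, 56.0], 0.86)]
scene spray_can [([439.0, 193.0, 35.0, 45.0], 0.91)]
scene scoop_cup [([324.0, 151.0, 18.0, 28.0], 0.69)]
top {'intrinsics': [[362.334, 0.0, 312.88], [0.0, 362.334, 198.6242], [0.0, 0.0, 1.0]], 'rvec': [2.1864, -2.1467, 0.0829], 'tvec': [0.0064, 0.5584, 0.9165]}
top carton [([384.0, 160.0, 46.0, 37.0], 0.66)]
top tray [([195.0, 131.0, 52.0, 82.0], 0.83)]
top stock_near [([204.0, 150.0, 32.0, 21.0], 0.64)]
top sheet_box [([300.0, 153.0, 43.0, 65.0], 0.97)]
top detergent [([451.0, 130.0, 66.0, 42.0], 0.8)]
top spray_can []
top scoop_cup [([290.0, 236.0, 23.0, 29.0], 0.92)]
{'intrinsics': array([[344.16332163,   0.        , 320.76085798],
       [  0.        , 344.16332163, 207.91176056],
       [  0.        ,   0.        ,   1.        ]]), 'hand_eye': array([[-1.29310278e-04, -9.55095858e-01, -2.96296953e-01,
         8.18942073e-02],
       [ 9.99999672e-01,  1.13471082e-04, -8.02188458e-04,
         4.02699754e-04],
       [ 7.99788010e-04, -2.96296960e-01,  9.55095530e-01,
        -1.44813855e-01],
       [ 0.00000000e+00,  0.00000000e+00,  0.00000000e+00,
         1.00000000e+00]])}
```

```bash
python3 - <<'E'
import cv2,numpy as np
t=cv2.imread('pics/top0.png')[90:290,160:540]; s=cv2.imread('pics/scene0.png')[130:270,140:500]
cv2.imwrite('pics/top0c.png',cv2.resize(t,None,fx=2.1,fy=2.1,interpolation=2))
cv2.imwrite('pics/scene0c.png',cv2.resize(s,None,fx=2.2,fy=2.2,interpolation=2))
E
```

```text
(no output)
```

View pics/top0c.png

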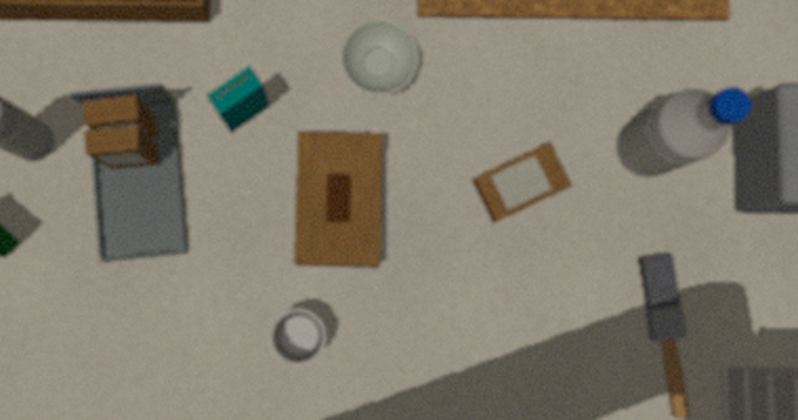

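View pics/scene0c.png

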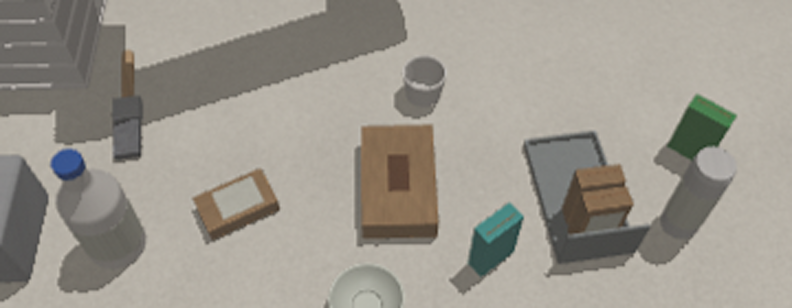

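The top view shows one flat brown carton with a white panel at crop (522,182), which is pixel (409,177). The large flat box at crop (340,198) has a dark patch, so it is the sheet box. The teal box at (240,98) and the green one at (5,235) are look-alikes. The tray is at crop (142,180), with two brown cartons at its back. The plain flat carton is the only one that fits, and both enlarged crops confirm it.

```bash
cat > h.py <<'E'
import cv2,numpy as np
from rig import viewer,telemetry
from scipy.spatial.transform import Rotation as R
def cam(c,o=None):
    i=viewer.camera_info(c); K=np.array(i['intrinsics'])
    if 'rvec' in i:
        Rm=cv2.Rodrigues(np.array(i['rvec'],float))[0]; return K,Rm,np.array(i['tvec'],float).ravel()
    o=o or telemetry.get_obs(); T=np.eye(4); T[:3,:3]=R.from_quat(o['tool_rot']).as_matrix(); T[:3,3]=o['position']
    M=np.linalg.inv(T@np.array(i['hand_eye'])); return K,M[:3,:3],M[:3,3]
def onz(C,p,z):
    K,Rm,t=C; d=Rm.T@np.linalg.inv(K)@np.array([p[0],p[1],1.]); c=-Rm.T@t
    return c+d*(z-c[2])/d[2]
def tri(C1,p1,C2,p2):
    P=[C[0]@np.c_[C[1],C[2]] for C in (C1,C2)]
    X=cv2.triangulatePoints(P[0],P[1],np.array(p1,float).reshape(2,1),np.array(p2,float).reshape(2,1)).ravel(); return X[:3]/X[3]
def proj(C,X):
    K,Rm,t=C; return cv2.projectPoints(np.array(X,float).reshape(-1,3),cv2.Rodrigues(Rm)[0],t,K,None)[0].reshape(-1,2)
E
python3 - <<'E'
from h import *
T,S=cam('top'),cam('scene'); pc={}
for c,C,b in [('top',T,(384,160,46,37)),('scene',S,(229,206,40,32))]:
    im=cv2.imread(f'pics/{c}0.png'); x,y,w,h=b
    hsv=cv2.cvtColor(im,cv2.COLOR_BGR2HSV)[y-3:y+h+3,x-3:x+w+3]
    br=((hsv[...,1]>85)&(hsv[...,0]<25)).astype(np.uint8)
    cs,hi=cv2.findContours(br,cv2.RETR_CCOMP,cv2.CHAIN_APPROX_NONE)
    for k,cc in enumerate(cs):
        if cv2.contourArea(cc)<40: continue
        hole=hi[0][k][3]>=0; r=cv2.minAreaRect(cc); p=np.array(r[0])+[x-3,y-3]
        bp=cv2.boxPoints(r)+[x-3,y-3]
        W=np.array([onz(C,q,.028)[:2] for q in bp]); e=[W[1]-W[0],W[2]-W[1]]
        L=max(e,key=np.linalg.norm)
        print(c,'hole' if hole else 'outer',p.round(1),'xy@28',onz(C,p,.028)[:2].round(4),'sizes',[round(np.linalg.norm(q),4) for q in e],'yaw',np.degrees(np.arctan2(L[1],L[0])).round(1))
        if hole: pc[c]=p
if len(pc)==2: print('tri',tri(T,pc['top'],S,pc['scene']).round(4))
f=lambda a,b:(160+a/2.1,90+b/2.1)
print('tray top corners z14',[onz(T,f(*q),.014)[:2].round(3).tolist() for q in [(100,260),(188,252),(182,150),(96,170)]])
g=lambda a,b:(140+a/2.2,130+b/2.2)
print('tray scene',[onz(S,g(*q),z)[:2].round(3).tolist() for q,z in [((524,142),.014),((597,133),.014),((560,263),0.0),((653,228),.08),((555,232),.08)]])
print('stock',tri(T,f(124,141),S,g(600,185)).round(3))
for n,q,s in [('det',(730,106),(68,163)),('cup',(300,333),(424,75)),('can',(None),(715,160)),('sheet',(340,198),(398,172))]:
    print(n, tri(T,f(*q),S,g(*s)).round(3) if q else onz(S,g(*s),.16).round(3))
E
```

```text
top outer [408.2 176.3] xy@28 [ 0.6206 -0.23  ] sizes [np.float64(0.1067), np.float64(0.0597)] yaw -63.5
top hole [407.9 176.3] xy@28 [ 0.6206 -0.2293] sizes [np.float64(0.0669), np.float64(0.0523)] yaw -62.4
scene outer [246.8 220.8] xy@28 [ 0.629  -0.2274] sizes [np.float64(0.1037), np.float64(0.0616)] yaw 116.3
tray top corners z14 [[0.514, 0.293], [0.526, 0.183], [0.656, 0.195], [0.628, 0.304]]
tray scene [[0.537, 0.19], [0.524, 0.301], [0.728, 0.218], [0.72, 0.326], [0.721, 0.198]]
stock [0.654 0.26  0.079]
det [ 0.673 -0.394  0.204]
cup [0.43  0.043 0.044]
can [0.668 0.393 0.16 ]
sheet [ 0.595 -0.003  0.035]
```

```bash
R1='x'; 
python3 -m creep '[{"translation":[34,-17,0],"roll":-7,"gripper":87},{"translation":[69,-35,0],"roll":-14,"gripper":87},{"translation":[103,-53,0],"roll":-21,"gripper":87},{"translation":[138,-70,0],"roll":-27,"gripper":87},{"translation":[172,-88,0],"roll":-33,"gripper":87}]' 3
cat h.py >/dev/null; python3 - <<'E'
from h import *
o=telemetry.get_obs();m=R.from_quat(o['tool_rot']).as_matrix()
print(o['position'].round(4) if hasattr(o['position'],'round') else o['position'], np.degrees(np.arctan2(m[1,0],m[0,0])), m[:,2].round(3))
for tgt in [np.array([.600,-.187,.20])]: print('tool shift',(m.T@(tgt-np.array(o['position']))*1000).round(1))
E
```

```text
time: 1.22
position: [0.3286, -0.4578, 0.2417]
tool_rot: [0.903, 0.431, 0.0, 0.0]
ft_force: [0.3, 0.7, -0.6]
grip_width: 0.0869
grip_force: 0.0
[ 0.3286 -0.4578  0.2417] 51.009799729025204 [ 0. -0. -1.]
tool shift [381.3  40.5  41.7]
```

```bash

python3 -m creep '[{"translation":[38,4,0],"roll":-7,"gripper":87},{"translation":[76,8,0],"roll":-14,"gripper":87},{"translation":[114,12,0],"roll":-20,"gripper":87},{"translation":[152,16,0],"roll":-27,"gripper":87},{"translation":[190,20,0],"roll":-33,"gripper":87}]' >/dev/null
python3 -m creep '[{"translation":[30,24,8],"roll":-7,"gripper":87},{"translation":[60,48,16],"roll":-14,"gripper":87},{"translation":[90,72,24],"roll":-20,"gripper":87},{"translation":[120,97,32],"roll":-27,"gripper":87},{"translation":[149,121,40],"roll":-33,"gripper":87}]' >/dev/null
python3 -m creep '[{"translation":[0,0,0],"roll":0,"gripper":87},{"translation":[0,0,0],"roll":0,"gripper":87},{"translation":[0,0,0],"roll":0,"gripper":87}]'
python3 - <<'E'
from h import *
o=telemetry.get_obs(); im=viewer.camera('wrist'); cv2.imwrite('pics/w1.png',im); C=cam('wrist',o)
print(o['q'])
print([(d['bbox'],d['p']) for d in viewer.recognise('wrist','carton')])
print('proj', proj(C,[[.6206,-.229,.028],[.600,-.187,.028]]).round(0).tolist())
E
```

```text
time: 2.3
position: [0.5995, -0.1895, 0.2014]
tool_rot: [0.524, 0.852, -0.0, -0.0]
ft_force: [0.3, -0.2, -0.3]
grip_width: 0.0869
grip_force: 0.0
[-4.83409567e-01  5.77940807e-01  1.46186428e+00 -7.00152104e-04
  1.10232064e+00 -9.50055626e-01]
[([294.3, 179.5, 60.6, 103.1], 0.92)]
proj [[322.0, 235.0], [322.0, 189.0]]
```

View pics/w1.png

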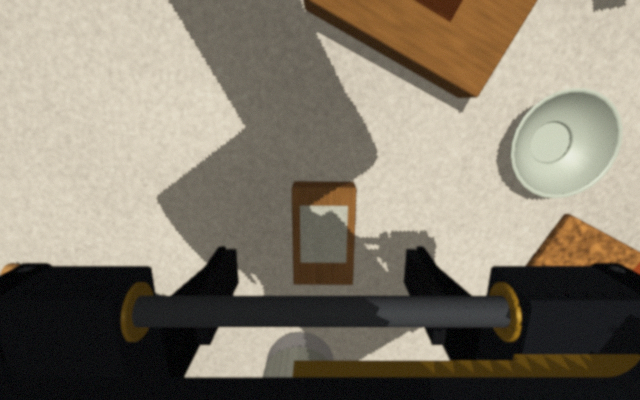

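The wrist picture shows the carton squarely between the fingers. Its panel centre is at (324,234) against a predicted (322,235), and its near end is at row 183. That is about a millimetre off, so I'll do the height check and descend.

```bash
python3 - <<'E'
from h import *
o=telemetry.get_obs(); C=cam('wrist',o); X=tri(cam('top'),(407.9,176.3),C,(324,234.5)); print('panel',X.round(4))
m=R.from_quat(o['tool_rot']).as_matrix()
print('tool',(m.T@(X-np.array(o['position']))*1000).round(1))
print('end', onz(C,(324,183),.028).round(4), (m.T@(onz(C,(324,183),.028)-np.array(o['position']))*1000).round(1))
E
python3 -m creep '[{"translation":[2,1,30],"roll":0,"gripper":87},{"translation":[2,1,60],"roll":0,"gripper":87},{"translation":[2,1,90],"roll":0,"gripper":87},{"translation":[2,1,110],"roll":0,"gripper":87},{"translation":[2,1,120],"roll":0,"gripper":87}]'
```

```text
panel [ 0.6205 -0.228   0.0327]
tool [-42.9   2.5 169.2]
end [ 0.5986 -0.1827  0.028 ] [  7.4   3.2 173.9]
time: 2.82
position: [0.5973, -0.1881, 0.0791]
tool_rot: [0.526, 0.851, -0.0, -0.002]
ft_force: [-0.3, 0.1, -0.5]
grip_width: 0.0869
grip_force: 0.0
```

```bash
python3 -m creep '[{"translation":[0,1,20],"roll":0,"gripper":87},{"translation":[0,1,40],"roll":0,"gripper":87},{"translation":[0,1,50],"roll":0,"gripper":87},{"translation":[0,1,54],"roll":0,"gripper":87},{"translation":[0,1,54],"roll":0,"gripper":87}]'
python3 -m creep '[{"translation":[0,0,0],"roll":0,"gripper":50},{"translation":[0,0,0],"roll":0,"gripper":50},{"translation":[0,0,0],"roll":0,"gripper":50},{"translation":[0,0,0],"roll":0,"gripper":50},{"translation":[0,0,0],"roll":0,"gripper":50}]' 3
python3 -m creep '[{"translation":[0,0,0],"roll":0,"gripper":50},{"translation":[0,0,0],"roll":0,"gripper":50},{"translation":[0,0,0],"roll":0,"gripper":50}]' 3
```

```text
time: 3.23
position: [0.6002, -0.1874, 0.0274]
tool_rot: [0.525, 0.851, -0.0, -0.0]
ft_force: [0.2, -0.5, -0.7]
grip_width: 0.0869
grip_force: 0.0
time: 3.65
position: [0.601, -0.1869, 0.0283]
tool_rot: [0.524, 0.852, 0.0, 0.001]
ft_force: [-0.1, -1.1, 2.7]
grip_width: 0.0621
grip_force: 2.7
time: 3.9
position: [0.601, -0.187, 0.0282]
tool_rot: [0.524, 0.852, 0.0, 0.001]
ft_force: [0.5, 0.2, 5.1]
grip_width: 0.0624
grip_force: 3.0
```

```bash
python3 -m creep '[{"translation":[-1,0,-10],"roll":0,"gripper":50},{"translation":[-4,0,-19],"roll":0,"gripper":50},{"translation":[-9,0,-29],"roll":0,"gripper":50},{"translation":[-15,0,-38],"roll":0,"gripper":50},{"translation":[-21,0,-46],"roll":0,"gripper":50}]' 3
python3 - <<'E'
from h import *
def crop(c,x,y,w,h,f): return cv2.resize(viewer.camera(c)[y:y+h,x:x+w],None,fx=f,fy=f,interpolation=2)
a=crop('scene',190,160,120,100,3.3);b=crop('top',340,120,120,100,3.3)
cv2.imwrite('pics/l1.png',np.hstack([a,b]))
E
```

```text
time: 4.32
position: [0.6108, -0.2065, 0.075]
tool_rot: [0.524, 0.851, 0.0, 0.001]
ft_force: [0.1, 0.8, -1.3]
grip_width: 0.0622
grip_force: 3.0
```

View pics/l1.png

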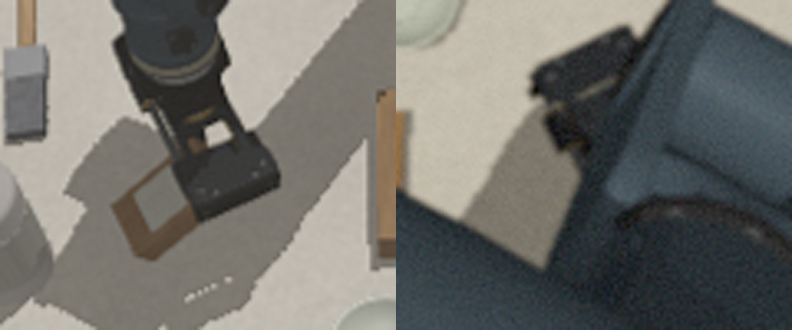

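The scene crop shows the carton (150,205) pivoting in the pads with its far end low. I'll finish the lift mostly upwards, because the bottle lies that way.

```bash
python3 -m creep '[{"translation":[-8,0,-8],"roll":0,"gripper":50},{"translation":[-16,0,-16],"roll":0,"gripper":50},{"translation":[-24,0,-23],"roll":0,"gripper":50},{"translation":[-32,0,-29],"roll":0,"gripper":50},{"translation":[-40,0,-34],"roll":0,"gripper":50}]' 3
python3 -m creep '[{"translation":[0,0,-15],"roll":0,"gripper":50},{"translation":[0,0,-30],"roll":0,"gripper":50},{"translation":[0,0,-45],"roll":0,"gripper":50},{"translation":[0,0,-60],"roll":0,"gripper":50},{"translation":[0,0,-60],"roll":0,"gripper":50}]' 3
python3 - <<'E'
from h import *
def crop(c,x,y,w,h,f): return cv2.resize(viewer.camera(c)[y:y+h,x:x+w],None,fx=f,fy=f,interpolation=2)
a=crop('scene',170,120,120,120,3.3);b=cv2.resize(viewer.camera('wrist')[100:340,200:440],(396,396))
cv2.imwrite('pics/l2.png',np.hstack([a,b]))
E
```

```text
time: 4.83
position: [0.6287, -0.2424, 0.1084]
tool_rot: [0.524, 0.851, 0.0, 0.0]
ft_force: [0.4, 0.5, -1.0]
grip_width: 0.0616
grip_force: 3.0
time: 5.25
position: [0.6302, -0.243, 0.1711]
tool_rot: [0.524, 0.851, 0.0, 0.003]
ft_force: [0.8, 0.3, -0.7]
grip_width: 0.0618
grip_force: 3.0
```

View pics/l2.png

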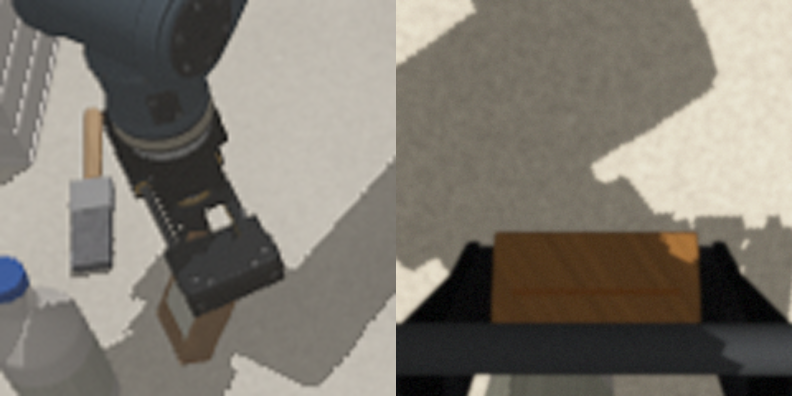

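The wrist view shows only the end face at crop (597,275), so the carton has turned about 60° and stuck in the pads. I'll grip harder, carry it to just in front of the tray, and use the fixed front lip as a stop to finish the turn.

```bash

python3 -m creep '[{"translation":[0,0,-5],"roll":0,"gripper":50},{"translation":[33,4,-10],"roll":-5,"gripper":50},{"translation":[72,9,-17],"roll":-11,"gripper":50},{"translation":[112,14,-17],"roll":-17,"gripper":50},{"translation":[152,19,-17],"roll":-23,"gripper":50}]' 15 >/dev/null
python3 -m creep '[{"translation":[31,18,-3],"roll":-5,"gripper":50},{"translation":[62,36,-6],"roll":-10,"gripper":50},{"translation":[93,54,-10],"roll":-15,"gripper":50},{"translation":[124,72,-14],"roll":-19,"gripper":50},{"translation":[152,89,-17],"roll":-23,"gripper":50}]' >/dev/null
python3 -m creep '[{"translation":[23,31,-3],"roll":-5,"gripper":50},{"translation":[46,62,-6],"roll":-10,"gripper":50},{"translation":[69,93,-10],"roll":-15,"gripper":50},{"translation":[88,118,-14],"roll":-20,"gripper":50},{"translation":[101,135,-17],"roll":-23,"gripper":50}]' >/dev/null
python3 -m creep '[{"translation":[0,0,0],"roll":0,"gripper":50},{"translation":[0,0,0],"roll":0,"gripper":50},{"translation":[0,0,0],"roll":0,"gripper":50}]'
python3 - <<'E'
from h import *
o=telemetry.get_obs(); print(o['q'])
w=viewer.camera('wrist');cv2.imwrite('pics/w3.png',w)
s=viewer.camera('scene'); cv2.imwrite('pics/s3.png',s)
cv2.imwrite('pics/m3.png',np.vstack([cv2.resize(w[0:300],(640,300)),cv2.resize(s[110:260,320:500],None,fx=2,fy=2,interpolation=2).__class__(0) if 0 else cv2.copyMakeBorder(cv2.resize(s[110:260,320:500],None,fx=2,fy=2),0,0,0,280,0)]))
C=cam('wrist',o)
a=np.radians(6);P=lambda x,y,z:[.62+x*np.cos(a)-y*np.sin(a),.25+x*np.sin(a)+y*np.cos(a),z]
print(proj(C,[P(-.1,-.055,.014),P(-.1,.055,.014),P(.1,-.055,.08),P(.1,.055,.08),P(.016,0,.108)]).round(0).tolist())
E
```

```text
time: 6.85
position: [0.4616, 0.2275, 0.218]
tool_rot: [-0.05, 0.999, -0.0, -0.001]
ft_force: [-0.0, 0.1, 0.1]
grip_width: 0.0616
grip_force: 15.0
[ 2.40740721e-01  4.12620096e-01  1.73175598e+00 -6.98425258e-04
  9.98397966e-01 -1.42971144e+00]
[[276.0, 237.0], [377.0, 237.0], [277.0, 433.0], [379.0, 433.0], [328.0, 392.0]]
```

View pics/m3.png

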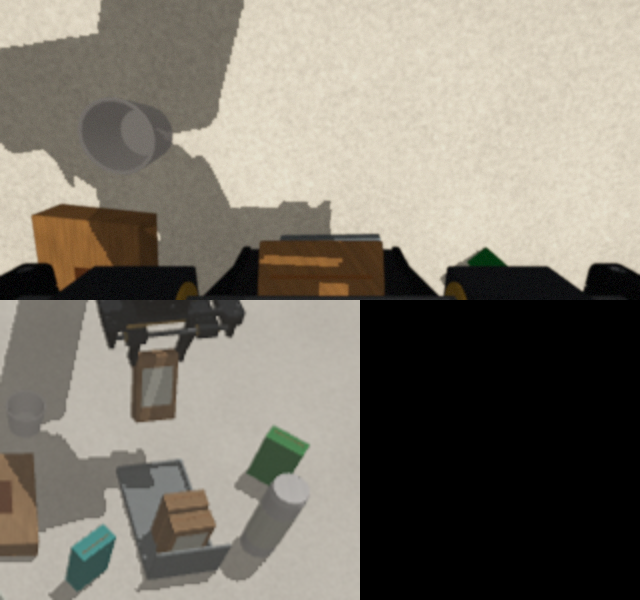

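The wrist picture shows the tray's front lip from (281,236) to (379,236), against a prediction of 276–377 at row 237, so the tray sits about 4 mm further to +y. In the scene crop the held carton at (155,385) still leans, with its low end towards the tray. Next I'll work out its tilt.

```bash
python3 - <<'E'
from h import *
S=cam('scene'); W=cam('wrist'); o=telemetry.get_obs(); m=R.from_quat(o['tool_rot']).as_matrix(); p=np.array(o['position'])
u=-m[:,0]; v=m[:,1]; z=np.array([0,0,1.])
obs=np.array([(137,352),(178,350),(132,417),(175,417)],float); obs=np.c_[320+obs[:,0]/2,110+(obs[:,1]-300)/2]; print(obs.tolist())
for th in range(40,95,5):
    t=np.radians(th); d=np.cos(t)*u-np.sin(t)*z; n=np.sin(t)*u+np.cos(t)*z
    piv=p-z*.010; c0=piv+d*.046-n*.004   # centre
    q=[c0+s*d*.052+n*.014+e*v*.031 for s,e in [(-1,-1),(-1,1),(1,-1),(1,1)]]
    print(th,proj(S,q).round(0).tolist(),'lowz',round((c0+d*.052-n*.014)[2],3),'wrist end',proj(W,[c0-d*.052+n*.014,c0-d*.052-n*.014]).round(0).tolist())
E
```

```text
[[388.5, 136.0], [409.0, 135.0], [386.0, 168.5], [407.5, 168.5]]
40 [[387.0, 135.0], [408.0, 133.0], [390.0, 171.0], [410.0, 169.0]] lowz 0.131 wrist end [[321.0, 287.0], [321.0, 234.0]]
45 [[387.0, 135.0], [408.0, 133.0], [389.0, 171.0], [410.0, 169.0]] lowz 0.126 wrist end [[321.0, 289.0], [321.0, 234.0]]
50 [[387.0, 136.0], [408.0, 133.0], [388.0, 171.0], [409.0, 168.0]] lowz 0.121 wrist end [[321.0, 290.0], [321.0, 234.0]]
55 [[387.0, 136.0], [408.0, 134.0], [388.0, 170.0], [408.0, 168.0]] lowz 0.117 wrist end [[321.0, 292.0], [321.0, 234.0]]
60 [[387.0, 136.0], [408.0, 134.0], [387.0, 169.0], [407.0, 167.0]] lowz 0.114 wrist end [[321.0, 293.0], [321.0, 234.0]]
65 [[388.0, 137.0], [408.0, 134.0], [386.0, 169.0], [406.0, 166.0]] lowz 0.112 wrist end [[321.0, 294.0], [321.0, 235.0]]
70 [[388.0, 137.0], [408.0, 135.0], [385.0, 167.0], [405.0, 165.0]] lowz 0.11 wrist end [[321.0, 295.0], [321.0, 236.0]]
75 [[388.0, 137.0], [408.0, 135.0], [384.0, 166.0], [404.0, 164.0]] lowz 0.109 wrist end [[321.0, 295.0], [321.0, 238.0]]
80 [[388.0, 138.0], [408.0, 136.0], [384.0, 165.0], [403.0, 163.0]] lowz 0.108 wrist end [[321.0, 296.0], [321.0, 239.0]]
85 [[388.0, 138.0], [408.0, 136.0], [383.0, 163.0], [402.0, 161.0]] lowz 0.109 wrist end [[321.0, 296.0], [321.0, 241.0]]
90 [[388.0, 138.0], [408.0, 136.0], [382.0, 161.0], [401.0, 159.0]] lowz 0.11 wrist end [[321.0, 296.0], [321.0, 243.0]]
```

The tilt is about 60°, with the low edge roughly 104 mm below the TCP. I'll set that edge on the table just in front of the lip, then push towards the tray so table friction and the lip turn it upright.

```bash

python3 -m creep '[{"translation":[12,0,25],"roll":0,"gripper":50},{"translation":[12,0,50],"roll":0,"gripper":50},{"translation":[12,0,75],"roll":0,"gripper":50},{"translation":[12,0,95],"roll":0,"gripper":50},{"translation":[12,0,103],"roll":0,"gripper":50}]' 15
python3 -m creep '[{"translation":[0,0,2],"roll":0,"gripper":50},{"translation":[0,0,4],"roll":0,"gripper":50},{"translation":[0,0,6],"roll":0,"gripper":50},{"translation":[0,0,6],"roll":0,"gripper":50}]' 6
python3 -m creep '[{"translation":[0,0,1],"roll":0,"gripper":50},{"translation":[0,0,2],"roll":0,"gripper":50},{"translation":[0,0,3],"roll":0,"gripper":50},{"translation":[0,0,3],"roll":0,"gripper":50}]' 6
```

```text
time: 7.37
position: [0.4488, 0.2251, 0.113]
tool_rot: [-0.049, 0.999, -0.001, -0.002]
ft_force: [-0.6, 1.0, -1.2]
grip_width: 0.062
grip_force: 15.0
time: 7.7
position: [0.4506, 0.2268, 0.1103]
tool_rot: [-0.05, 0.999, 0.0, 0.001]
ft_force: [-0.5, 0.2, -0.8]
grip_width: 0.0617
grip_force: 6.0
time: 8.03
position: [0.4498, 0.2269, 0.107]
tool_rot: [-0.05, 0.999, 0.0, 0.0]
ft_force: [-1.8, -0.1, 1.8]
grip_width: 0.0621
grip_force: 6.0
```

```bash

python3 -m creep '[{"translation":[-4,0,0],"roll":0,"gripper":50},{"translation":[-8,0,-1],"roll":0,"gripper":50},{"translation":[-12,0,-2],"roll":0,"gripper":50},{"translation":[-16,0,-3],"roll":0,"gripper":50},{"translation":[-20,0,-3],"roll":0,"gripper":50}]' 4
python3 - <<'E'
from h import *
s=viewer.camera('scene'); w=viewer.camera('wrist')
cv2.imwrite('pics/m4.png',np.hstack([cv2.resize(s[110:230,350:470],(480,480),interpolation=2),cv2.copyMakeBorder(w[180:320,240:400],0,340,0,0,0)]))
E
```

```text
time: 8.45
position: [0.4707, 0.2289, 0.1099]
tool_rot: [-0.05, 0.999, 0.0, 0.001]
ft_force: [-1.1, 0.2, 4.3]
grip_width: 0.0619
grip_force: 4.0
```

View pics/m4.png

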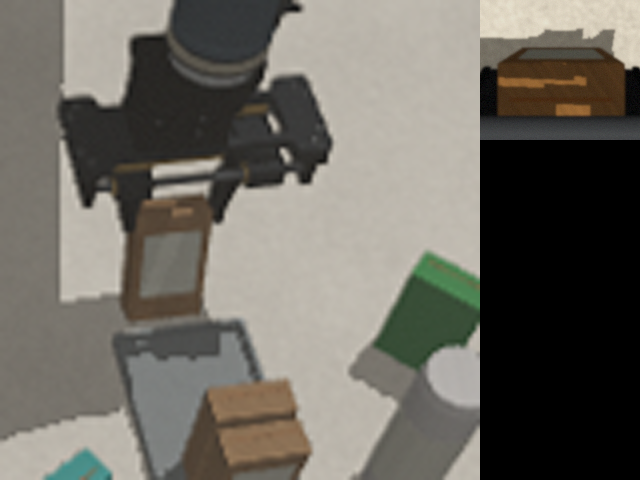

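It works. The wrist crop at (560,52) now shows the front face and panel, so the carton has turned well past 60°. I'll keep pushing.

```bash

python3 -m creep '[{"translation":[-4,0,-1],"roll":0,"gripper":50},{"translation":[-8,0,-1],"roll":0,"gripper":50},{"translation":[-12,0,-1],"roll":0,"gripper":50},{"translation":[-16,0,-1],"roll":0,"gripper":50},{"translation":[-19,0,-1],"roll":0,"gripper":50}]' 4
python3 - <<'E'
from h import *
s=viewer.camera('scene'); w=viewer.camera('wrist')
cv2.imwrite('pics/w5.png',w)
cv2.imwrite('pics/m5.png',np.hstack([cv2.resize(s[130:210,350:430],(400,400),interpolation=2),cv2.resize(w[180:340,220:420],(400,320),interpolation=2).__getitem__(slice(0,320)) if 0 else cv2.copyMakeBorder(cv2.resize(w[180:340,220:420],(400,320)),0,80,0,0,0)]))
E
```

```text
time: 8.97
position: [0.4892, 0.2307, 0.1105]
tool_rot: [-0.05, 0.999, -0.0, 0.0]
ft_force: [-0.6, 0.1, 0.8]
grip_width: 0.0623
grip_force: 4.0
```

View pics/m5.png

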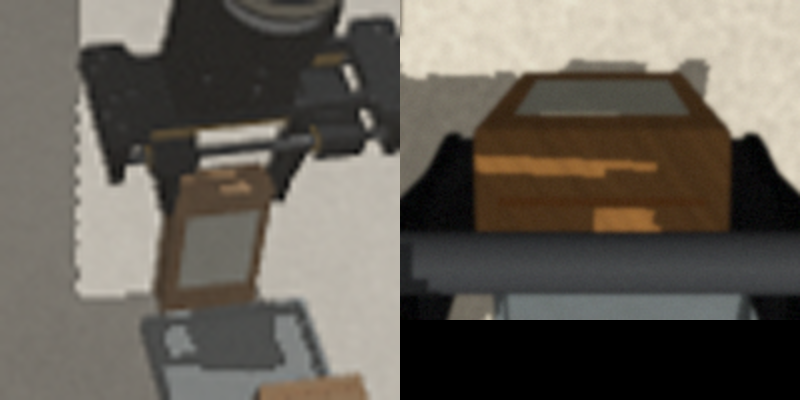

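```bash
python3 - <<'E'
from h import *
i=viewer.camera_info('wrist'); H=np.array(i['hand_eye']);K=np.array(i['intrinsics'])
pts=[]
f=lambda a,b:(220+a/2,180+b/2)
q=[f(475,127),f(729,127),f(525,73),f(681,73)]
obj=np.array([[0,-31,0],[0,31,0],[104,-31,0],[104,31,0]],float)/1000
ok,rv,tv=cv2.solvePnP(obj,np.array(q),K,None,flags=cv2.SOLVEPNP_ITERATIVE)
Rm=H[:3,:3]@cv2.Rodrigues(rv)[0]; print('axis in tool',Rm[:,0].round(3),'angle from z deg',np.degrees(np.arctan2(Rm[0,0],Rm[2,0])),'topedge',(H[:3,:3]@tv.ravel()+H[:3,3]).round(4))
E
```

```text
axis in tool [-0.131  0.505  0.853] angle from z deg -8.745342111256036 topedge [0.0026 0.1134 0.04  ]
```

```bash
python3 - <<'E'
from h import *
i=viewer.camera_info('wrist'); H=np.array(i['hand_eye']);K=np.array(i['intrinsics'])
f=lambda a,b:(220+a/2,180+b/2)
q=np.array([f(475,127),f(729,127),f(525,73),f(681,73)])
obj=np.array([[0,-31,0],[0,31,0],[104,-31,0],[104,31,0]],float)/1000
n,rvs,tvs,e=cv2.solvePnPGeneric(obj,q,K,None,flags=cv2.SOLVEPNP_IPPE)
for rv,tv,er in zip(rvs,tvs,e):
    Rm=H[:3,:3]@cv2.Rodrigues(rv)[0]; print(er,'axis',Rm[:,0].round(3),'deg',np.degrees(np.arctan2(Rm[0,0],Rm[2,0])).round(1),'topedge',(H[:3,:3]@tv.ravel()+H[:3,3]).round(4))
C=np.eye(3)
Hi=np.linalg.inv(H)
for th in (70,75,80,85,90):
    t=np.radians(th); d=np.array([-np.cos(t),0,np.sin(t)]); nn=np.array([np.sin(t),0,np.cos(t)]) # +x-side face
    c0=np.array([0,0,.010])+d*.046+np.array([0.,0,0])
    for s in (.004,):
        c=c0+s*nn
        P=[c+k*d*.052+nn*.014+j*np.array([0,.031,0]) for k in(-1,1) for j in (-1,1)]
        print(th,cv2.projectPoints(np.array(P),cv2.Rodrigues(Hi[:3,:3])[0],Hi[:3,3],K,None)[0].reshape(-1,2).round(0).tolist())
print('obs',q.tolist())
E
```

```text
[2.3040966] axis [-0.124  0.502  0.856] deg -8.3 topedge [0.0009 0.1159 0.0433]
[19.44065391] axis [ 0.467 -0.488 -0.737] deg 147.6 topedge [-0.0193  0.1448  0.0889]
70 [[257.0, 236.0], [385.0, 236.0], [282.0, 232.0], [360.0, 232.0]]
75 [[257.0, 238.0], [386.0, 238.0], [281.0, 221.0], [361.0, 221.0]]
80 [[256.0, 239.0], [386.0, 239.0], [281.0, 210.0], [361.0, 210.0]]
85 [[256.0, 241.0], [387.0, 241.0], [281.0, 200.0], [361.0, 200.0]]
90 [[255.0, 243.0], [388.0, 243.0], [280.0, 189.0], [362.0, 189.0]]
obs [[457.5, 243.5], [584.5, 243.5], [482.5, 216.5], [560.5, 216.5]]
```

The tilt is now about 79°, past the 75° balance point. A little more push with a light press should bring it fully upright.

```bash

python3 -m creep '[{"translation":[-4,0,1],"roll":0,"gripper":50},{"translation":[-8,0,2],"roll":0,"gripper":50},{"translation":[-12,0,3],"roll":0,"gripper":50},{"translation":[-15,0,3],"roll":0,"gripper":50},{"translation":[-17,0,3],"roll":0,"gripper":50}]' 4
python3 - <<'E'
from h import *
w=viewer.camera('wrist'); cv2.imwrite('pics/w6.png',w)
cv2.imwrite('pics/m6.png',cv2.resize(w[170:340,220:420],(600,510)))
E
```

```text
time: 9.48
position: [0.506, 0.2324, 0.1076]
tool_rot: [-0.05, 0.999, 0.0, 0.0]
ft_force: [0.7, 0.3, 1.5]
grip_width: 0.062
grip_force: 4.0
```

View pics/m6.png

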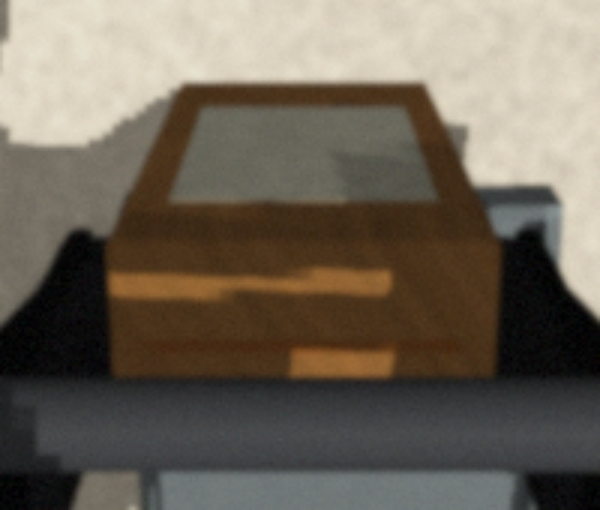

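The carton is upright: its front face runs from row 249 down to row 198, which fits about 89°. The tray lip's right corner shows at crop (558,188). I'll work out the carry into the tray.

```bash
python3 - <<'E'
from h import *
o=telemetry.get_obs(); C=cam('wrist',o); m=R.from_quat(o['tool_rot']).as_matrix(); p=np.array(o['position'])
X=onz(C,(406.3,232.5),.014); a=np.radians(6); ux=np.array([np.cos(a),np.sin(a),0]);uy=np.array([-np.sin(a),np.cos(a),0])
print('lip corner',X.round(4),'tool yaw',np.degrees(np.arctan2(m[1,0],m[0,0])))
c=X+.1*ux-.055*uy; print('tray centre from it',c.round(4))
fb=[onz(C,(220+x/3,198.3),0.0).round(4) for x in (180,427)]; print('carton bottom front edge',fb)
c=np.array([.6195,.2535,0]); 
for b in fb: print('tray frame',((b-c)@ux).round(4),((b-c)@uy).round(4))
print('tcp tray',((p-c)@ux).round(4),((p-c)@uy).round(4))
E
```

```text
lip corner [0.5115 0.2965 0.014 ] tool yaw -174.25856595094163
tray centre from it [0.6167 0.2523 0.014 ]
carton bottom front edge [array([0.4986, 0.2003, 0.    ]), array([0.4924, 0.2627, 0.    ])]
tray frame -0.1258 -0.0403
tray frame -0.1254 0.0224
tcp tray -0.1148 -0.0091
```

```bash

python3 -m creep '[{"translation":[0,0,0],"roll":0,"gripper":50},{"translation":[0,0,-6],"roll":0,"gripper":50},{"translation":[0,0,-14],"roll":0,"gripper":50},{"translation":[0,0,-23],"roll":0,"gripper":50},{"translation":[0,0,-28],"roll":0,"gripper":50}]' 10
python3 -m creep '[{"translation":[-8,1,0],"roll":0,"gripper":50},{"translation":[-24,3,0],"roll":0,"gripper":50},{"translation":[-46,6,0],"roll":0,"gripper":50},{"translation":[-64,8,0],"roll":0,"gripper":50},{"translation":[-72,9,0],"roll":0,"gripper":50}]'
python3 -m creep '[{"translation":[0,0,0],"roll":0,"gripper":50},{"translation":[0,0,5],"roll":0,"gripper":50},{"translation":[0,0,10],"roll":0,"gripper":50},{"translation":[0,0,15],"roll":0,"gripper":50},{"translation":[0,0,18],"roll":0,"gripper":50}]'
python3 - <<'E'
from h import *
w=viewer.camera('wrist'); s=viewer.camera('scene')
cv2.imwrite('pics/m7.png',np.hstack([cv2.copyMakeBorder(w[170:340,220:420],0,230,0,0,0),cv2.resize(s[150:250,360:460],(400,400),interpolation=2)]))
E
```

```text
time: 9.95
position: [0.5056, 0.2325, 0.1368]
tool_rot: [-0.05, 0.999, 0.0, 0.0]
ft_force: [-0.4, -0.1, -1.9]
grip_width: 0.0621
grip_force: 10.0
time: 10.37
position: [0.5797, 0.2491, 0.136]
tool_rot: [-0.05, 0.999, 0.0, 0.002]
ft_force: [0.1, -0.1, -1.4]
grip_width: 0.0621
grip_force: 10.0
time: 10.78
position: [0.5745, 0.2483, 0.1163]
tool_rot: [-0.05, 0.999, -0.0, -0.001]
ft_force: [0.7, -1.0, -1.8]
grip_width: 0.0616
grip_force: 10.0
```

View pics/m7.png

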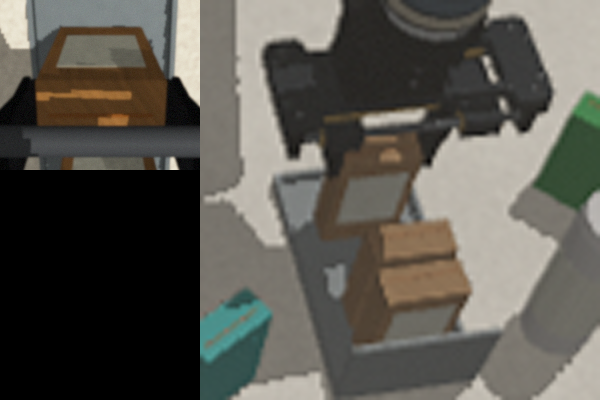

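The carton is upright in the tray. In the wrist crop its base spans columns 60–148, centred between the side lips at 33 and 172. I'll lower it to contact.

```bash

python3 -m creep '[{"translation":[0,0,1],"roll":0,"gripper":50},{"translation":[0,0,2],"roll":0,"gripper":50},{"translation":[0,0,3],"roll":0,"gripper":50},{"translation":[0,0,4],"roll":0,"gripper":50},{"translation":[0,0,4],"roll":0,"gripper":50}]' 5
python3 -m creep '[{"translation":[0,0,0.5],"roll":0,"gripper":50},{"translation":[0,0,1],"roll":0,"gripper":50},{"translation":[0,0,1],"roll":0,"gripper":50}]' 4
```

```text
time: 11.3
position: [0.5762, 0.2485, 0.1135]
tool_rot: [-0.05, 0.999, -0.0, -0.0]
ft_force: [-0.6, -0.9, -1.6]
grip_width: 0.0621
grip_force: 5.0
time: 11.55
position: [0.5762, 0.2485, 0.1125]
tool_rot: [-0.05, 0.999, 0.0, -0.0]
ft_force: [0.0, 0.4, -1.3]
grip_width: 0.0619
grip_force: 4.0
```

```bash

python3 -m creep '[{"translation":[0,0,0.5],"roll":0,"gripper":50},{"translation":[0,0,1],"roll":0,"gripper":50},{"translation":[0,0,1.5],"roll":0,"gripper":50},{"translation":[0,0,2],"roll":0,"gripper":50},{"translation":[0,0,2],"roll":0,"gripper":50}]' 4
python3 -m creep '[{"translation":[0,0,0.5],"roll":0,"gripper":50},{"translation":[0,0,1],"roll":0,"gripper":50},{"translation":[0,0,1],"roll":0,"gripper":50}]' 4
```

```text
time: 11.97
position: [0.5772, 0.2487, 0.1114]
tool_rot: [-0.05, 0.999, 0.0, 0.001]
ft_force: [0.1, 0.2, 4.4]
grip_width: 0.0619
grip_force: 4.0
time: 12.22
position: [0.5778, 0.2487, 0.1107]
tool_rot: [-0.05, 0.999, 0.0, 0.002]
ft_force: [0.8, -0.5, 4.6]
grip_width: 0.0616
grip_force: 4.0
```

```bash

python3 -m creep '[{"translation":[0,0,-1],"roll":0,"gripper":63},{"translation":[0,0,-1],"roll":0,"gripper":66},{"translation":[0,0,-1],"roll":0,"gripper":70},{"translation":[0,0,-1],"roll":0,"gripper":78},{"translation":[0,0,-1],"roll":0,"gripper":86}]' 4
python3 -m creep '[{"translation":[0,0,0],"roll":0,"gripper":86},{"translation":[0,0,0],"roll":0,"gripper":86},{"translation":[0,0,-10],"roll":0,"gripper":86},{"translation":[0,0,-25],"roll":0,"gripper":86},{"translation":[0,0,-45],"roll":0,"gripper":86}]'
python3 -m creep '[{"translation":[0,0,-30],"roll":0,"gripper":86},{"translation":[0,0,-60],"roll":0,"gripper":86},{"translation":[10,0,-80],"roll":0,"gripper":86},{"translation":[35,0,-80],"roll":0,"gripper":86},{"translation":[60,0,-80],"roll":0,"gripper":86}]'
python3 -m creep '[{"translation":[30,0,0],"roll":0,"gripper":86},{"translation":[50,0,0],"roll":0,"gripper":86},{"translation":[50,0,0],"roll":0,"gripper":86},{"translation":[50,0,0],"roll":0,"gripper":86}]'
python3 - <<'E'
from h import *
w=viewer.camera('wrist'); s=viewer.camera('scene')
cv2.imwrite('pics/m8.png',np.hstack([w[100:400,200:440],cv2.copyMakeBorder(cv2.resize(s[150:250,360:460],(300,300),interpolation=2),0,0,0,0,0)]))
E
```

```text
time: 12.63
position: [0.5758, 0.2485, 0.1101]
tool_rot: [-0.05, 0.999, -0.0, -0.001]
ft_force: [0.1, -0.1, -1.2]
grip_width: 0.0763
grip_force: 0.0
time: 13.05
position: [0.5753, 0.2483, 0.1552]
tool_rot: [-0.05, 0.999, -0.0, -0.002]
ft_force: [0.0, 0.0, 0.2]
grip_width: 0.0859
grip_force: 0.0
time: 13.47
position: [0.5178, 0.2427, 0.2383]
tool_rot: [-0.05, 0.999, 0.001, 0.003]
ft_force: [-0.5, -0.9, -0.2]
grip_width: 0.086
grip_force: 0.0
time: 13.8
position: [0.4663, 0.2376, 0.2366]
tool_rot: [-0.05, 0.999, 0.0, 0.001]
ft_force: [0.9, 0.1, -0.5]
grip_width: 0.0859
grip_force: 0.0
```

View pics/m8.png

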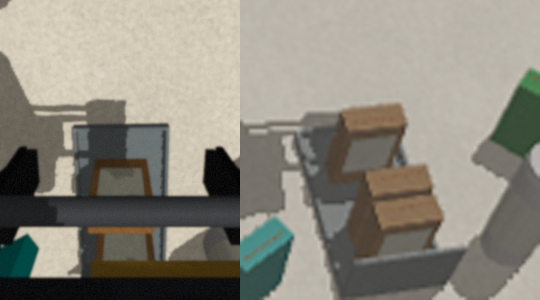

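The scene crop shows the carton standing upright and released at (370,145), parallel to the two stock cartons at (400,200). It is centred between the lips with clear gaps, and the arm is clear.

```bash
python3 -c "
from rig import hand_in
print(hand_in())"
```

```text
the job is handed in; nothing more can be done
None
```

The carton stands upright and released in the tray's free space, square with the two stock cartons; the arm is clear, the job was handed in at about 14 s, and the judge's verdict was not shown to me.

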